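Zero the bench comparator on its master and load the pin

TASK

The square master block is standing between the jaws of the bench comparator: press the comparator's zero button fully down and let it go. Then lift the master out and stand it upright in the plain undivided wooden tray, and stand the tall plain round pin (full thickness, no flange) upright in the master's place, down on the base plate and held in the middle of the jaws. Leave the zero button alone once the master has left the jaws.

Things in the scene. Friction and masses are not known exactly. Their poses are not given: they have to be found in the camera images.
- comparator: Grey bench comparator, fixed. Origin on the bench under the middle of the nest where the part stands, z up, y = gauging axis. Base plate top at z 12 mm (x -55 to 55, y -190 to 70). Anvil face at y +18, 44 wide; the sprung jaw faces it from the -y side, 36 wide. Fingers fit at the nest's open x sides. Housing with dial: y -68 to -186, x -42 to 42, top z 52 mm; zero button on it.
- zero_top (a point): Centre of the top face of the comparator's zero button, a round grey button 28 mm across in a black collar on the housing; 74 mm above the bench when up, at x 0, y -158 mm in the comparator's frame. Press straight down.
- jaw (a joint): Sprung jaw, m: 0 = nest empty (jaws 30 mm apart), grows as pushed to -y, 0.006 with a 36 mm part seated, limit 0.022; 1.8 N at 0, 3.6 N at 0.006. Polished; upright to 16 mm above the base plate, then leaning out 18 mm (anvil 10) as a lead-in. Lower a part from above, aimed 4 mm (0 to 9) off the middle to the -y side: it pushes the jaw back (about 10 N) and, let go, is pressed to the anvil.
- zero (a joint): Zero button, m: 0 when up, 0.006 fully down (takes about 5 N; springs back); counts as pressed beyond 0.004.
- master: Master block: plain rectangular steel block, 30 mm (x) by 36 mm (y) by 60 mm tall, 0.4 to 0.6 kg. Origin at the centre of its underside, z up. Starts upright in the comparator's nest on the base plate, its axes along the comparator's.
- pin: Tall plain round steel pin standing on the bench, 36 mm diameter, 60 mm tall, no flange, 0.35 to 0.55 kg. Origin at the centre of its underside, z up along its axis. It is one of a row of four steel pins nearest the robot, along y, some 80 to 140 mm apart; the others: same size but with a wide flange at its foot; short (22 mm tall); slim (22 mm diameter).
- tray: Plain undivided wooden tray for the master, fixed on the bench, outside 112 (x) by 132 (y) by 20 mm high, walls and floor 6 mm thick. Origin at the centre of its underside. Left or right of the comparator; a deeper divided wooden sorter stands on the other side.
Things that resemble listed ones, but are neither listed nor needed, are in the scene too. Leave any blue or purple look-alike of the pin alone.

How it is judged:
By the outcome, as a careful person would: the job done as asked, in the order asked, and still so for the second after the job is handed in, with the robot touching nothing.
It also fails if it takes over 59 s, if anything falls off the work surface, if the arm or the gripper's body presses on something with over 40 N, if the wrist force passes 120 N, or if a joint passes its speed limit or range.

ROBOT

A 7-joint arm with a two-finger parallel gripper is mounted at the origin on the work surface. World frame = base frame: x ahead of the robot, y to its left, z up, the work surface at z = 0. Lengths are in m, angles in rad, forces in N, time in s.
With the tool pointing down it reaches from about 0.4 to 0.85 m from the base axis. Payload 4.5 kg.
Tool frame: the origin (TCP) lies on the centre line of the jaws, within the pads' length; the fingertips stand r.tip_extent ahead of it and the grasp point (between the pads) is the TCP (r.tip_extent is the distance from the TCP to the fingertips, in m); z points along the fingers, y is the line along which they close (so a half turn about z gives the same grasp; the last joint's range is limited). The gripper opens to 88 mm and grips with 3 to 60 N. Pads are 18 mm wide; open, the fingers measure 123 mm over their backs; the gripper's body (75 mm by 187 mm) begins 45 mm behind the grasp point.
Start: joints at [1.155, 0.689, -0.195, 1.565, 0.157, 0.902, -0.215], TCP at [0.272, -0.563, 0.258] pointing down, gripper open.
Joint ranges: [-3.01, 3.01], [-0.46, 2.08], [-1.47, 1.51], [0.13, 2.56], [-1, 4.14], [0.04, 2.09], [-2.66, 2.66]. Speed limits (rad/s): [2.57, 2.57, 3.14, 3.14, 3.14, 3.14, 3.14].

INTERFACE

Orientations are given as a unit quaternion [x, y, z, w].
In Python, from plant import sensors, vision, finish_job, r gives the robot as it stands. The module is installed in compiled form; this text tells all that it offers.
- The arm moves only by the tool step_arm, never from a script. Its argument "steps" is a list of rows, each a list of 2 entries, a list of its own where there are three numbers: the shift along the tool's x, y, z in cm, then the turn, a rotation vector about the tool's x, y, z in degrees. A call has 1 to 12 rows; each row shifts and turns the commanded pose from where the row before left it, along the tool's axes as they then stand; what a row does not reach is not made up. A row lasts 1/8 s, in which the tool goes at most 62.5 mm and 10.7 degrees, less where a joint would pass 70% of its speed; a pose out of reach is approached as far as the arm can. A call with a gripper value outside its range is refused whole. "claw" is the opening, from -1 (shut) to 1 (fully open), set as the call begins (left out, the last holds). The fingers move at their own pace and stop on an object; "grip_force" is the grip in N (left out, the last holds). Time passes only in rows, so rows that do not move let the fingers close. It gives the time, the measured TCP pose, the force, the opening and the grip force at its end, in the units of the state.
- sensors.get_state(): the state, without advancing time (a new reading comes with each control period).
- vision.snapshot(name): name is "side" or "top" or "wrist"; returns a dict with "img" (420x560x3 uint8, red, green, blue), "fx", "fy", "cx", "cy" (pixels), "position" and "rotation" of the camera in the world. Camera axes: x right, y down, z forward; pixel columns grow to the right and rows downward; lengths in m; the calibration is good to about 2 mm. A picture is of the moment at which its call begins. There is no depth.
- finish_job(): hands the job in; it is judged then, once.
The state is a dict: "clock": time; "q": joint angles; "qd": joint speeds; "joint_torque": joint torques, N m; "tool_pos": TCP position; "eef_rot": TCP orientation; "contact_force": force on the tool from outside, world axes, zero at the start; "moment": the same for the moment, N m; "opening": opening from 0.0 (shut) to 1.0 (fully open); "finger_force": force on a finger pad.
Only numpy, scipy, OpenCV 4.12 (cv2) and the standard library are available. Lean on these libraries where they do the work, as an engineer would, in place of code of your own. Each camera call takes 0.05 s, during which the arm holds its last target. There are 200 camera calls.

## Working session

There is one attempt and no reset: what is moved stays moved. The work goes in short steps, Python scripts to look and compute and a tool call to move; the robot and the scene stay as the last step left them, time stands still between calls to the robot, and variables do not carry over. Pictures are saved under pics/ and viewed, at most 10 in all, crops included, and the job is handed in when it is done.

Besides the shell and the picture viewer there is one more tool, called as name(argument=value, ...) on one line, values as JSON. step_arm: Moves the arm, as the interface text tells. Its arguments: {"type":"object","properties":{"steps":{"type":"array"},"claw":{"type":"number"},"grip_force":{"type":"number"}},"required":["steps"]}

```bash
mkdir -p pics; python3 - <<'E'
from plant import sensors, vision, r
import cv2, numpy as np, pickle
s=sensors.get_state(); print({k:np.round(v,3) for k,v in s.items()}, r.tip_extent)
for n in ("top","side"):
    d=vision.snapshot(n); cv2.imwrite(f"pics/{n}0.png",d["img"][:,:,::-1]); pickle.dump(d,open(n+".pkl","wb")); print(n,d["fx"],d["cx"],d["cy"],np.round(d["position"],3),np.round(d["rotation"],3).tolist())
E
```

```text
{'clock': np.float64(0.0), 'q': array([ 1.155,  0.69 , -0.195,  1.566,  0.157,  0.902, -0.215]), 'qd': array([-0.001,  0.001,  0.   , -0.   , -0.   ,  0.001,  0.001]), 'joint_torque': array([ 1.0000e-03, -5.2756e+01, -1.2670e+00, -1.5343e+01, -5.3000e-02,
        6.0000e-03,  0.0000e+00]), 'tool_pos': array([ 0.271, -0.562,  0.257]), 'eef_rot': array([ 0.975,  0.223, -0.   , -0.001]), 'contact_force': array([0.263, 0.681, 0.875]), 'moment': array([-0.047,  0.023, -0.029]), 'finger_force': np.float64(0.0), 'opening': np.float64(1.002)} 0.019
top 429.8588190545486 273.3762927596115 206.69211968739478 [ 0.403 -0.019  0.882] [-0.705, 0.706, -0.042, 0.053]
side 397.34723225168625 274.9916731945007 203.7156417383109 [0.429 0.707 0.601] [-0.047, 0.891, -0.45, 0.028]
```

View pics/top0.png

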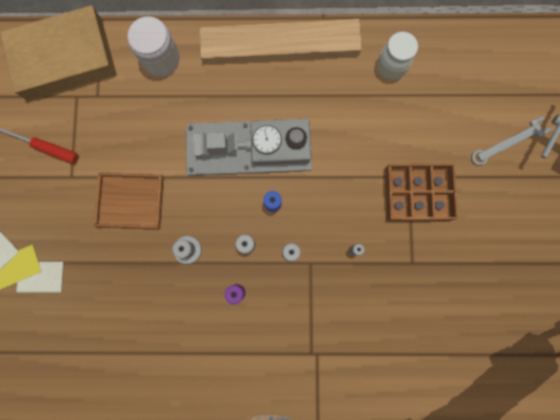

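View pics/side0.png

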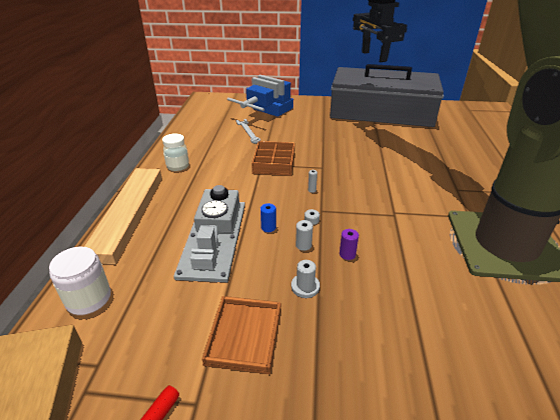

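Top view: comparator at (248,148) with the housing to the right (-y) and the button at (296,137). The plain tray is at (130,201). The tall plain pin is at (244,243), between the flanged pin (186,250) and the short one (291,252). I'll enlarge this area.

```bash
python3 - <<'E'
import cv2
i=cv2.imread("pics/top0.png")[110:270,85:325]
i=cv2.resize(i,None,fx=3.3333,fy=3.3333,interpolation=cv2.INTER_CUBIC);cv2.imwrite("pics/topc.png",i);print(i.shape)
E
```

```text
(533, 800, 3)
```

View pics/topc.png

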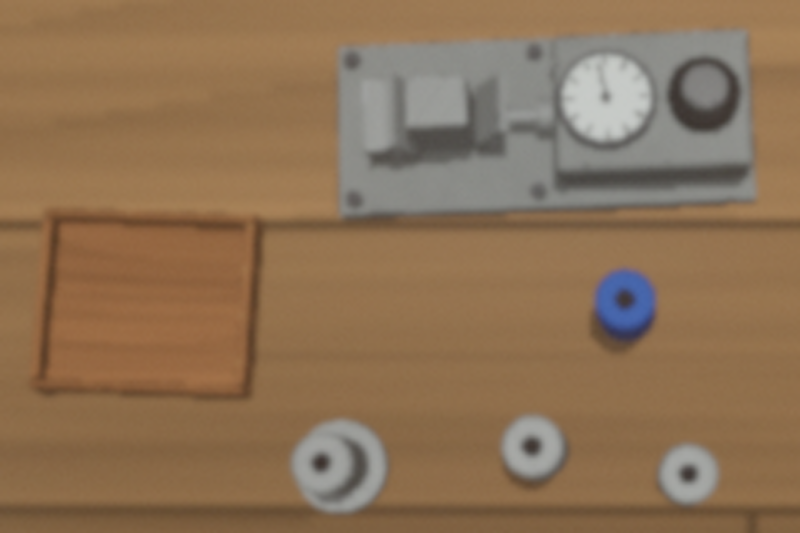

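The crop shows base plate corners (340,47), (340,216) and (754,203), button top (708,84), master top (437,101), pin top (532,447), and tray rim corners (48,211), (262,220), (250,395), (36,388).

```bash
cat > h.py <<'E'
import numpy as np
from scipy.spatial.transform import Rotation as R
def world(d,uv,z):
    u=np.array([(uv[0]-d["cx"])/d["fx"],(uv[1]-d["cy"])/d["fy"],1])
    r=d["rotation"]; r=R.from_quat(r) if np.size(r)==4 else R.from_matrix(r)
    v=r.apply(u); p=np.array(d["position"]); return p+v*(z-p[2])/v[2]
def proj(d,p):
    c=R.from_quat(d["rotation"]).inv().apply(np.array(p)-d["position"]); return c[:2]/c[2]*[d["fx"],d["fy"]]+[d["cx"],d["cy"]]
def rel(s,p):  # world point -> tool-frame shift in cm
    return np.round(100*R.from_quat(s["eef_rot"]).inv().apply(np.array(p)-s["tool_pos"]),2)
E
python3 - <<'E'
import pickle; from h import *
from plant import sensors
d=pickle.load(open("top.pkl","rb"))
f=lambda u,v,z:world(d,(u/3.3333+85,v/3.3333+110),z)
for n,a in dict(bpTL=(340,47,.012),bpBL=(340,216,.012),bpBR=(754,203,.012),hTR=(747,30,.052),button=(708,84,.074),master=(437,101,.072),pin=(532,447,.06),t1=(48,211,.02),t2=(262,220,.02),t3=(250,395,.02),t4=(36,388,.02)).items(): print(n,np.round(f(*a),4))
s=sensors.get_state(); 
print(R.from_quat(s["eef_rot"]).as_matrix().round(3))
# comparator fit: yaw, x, y
L=np.array([(55,70),(-55,70),(-55,-190),(42,-186),(0,-158),(0,0)])/1000
W=np.array([f(340,47,.012),f(340,216,.012),f(754,203,.012),f(747,30,.052),f(708,84,.074),f(437,101,.072)])[:,:2]
from scipy.optimize import least_squares
g=lambda p:(L@np.array([[np.cos(p[2]),np.sin(p[2])],[-np.sin(p[2]),np.cos(p[2])]])+p[:2]-W).ravel()
q=least_squares(g,[.5,0,0]).x;print(q[:2],np.degrees(q[2]),g(q).reshape(-1,2).round(4).tolist())
E
```

```text
bpTL [0.6965 0.1755 0.012 ]
bpBL [0.5878 0.1725 0.012 ]
bpBR [ 0.5953 -0.0843  0.012 ]
hTR [ 0.6925 -0.0783  0.052 ]
button [ 0.6523 -0.0538  0.074 ]
master [0.6434 0.1044 0.072 ]
pin [0.4424 0.0479 0.06  ]
t1 [0.5897 0.3517 0.02  ]
t2 [0.5837 0.2189 0.02  ]
t3 [0.4757 0.2224 0.02  ]
t4 [0.4801 0.3531 0.02  ]
[[ 0.901  0.435 -0.001]
 [ 0.435 -0.901  0.001]
 [-0.    -0.002 -1.   ]]
[0.64451455 0.10503607] 1.9914649500627768 [[0.0005, 0.0014], [-0.0007, 0.0005], [0.0009, -0.0024], [0.0004, -0.001], [-0.0023, 0.0009], [0.0011, 0.0007]]
```

step_arm(steps=[[[4.7, -2.45, 0], [0, 0, 0]], [[4.7, -2.45, 0], [0, 0, 0]], [[4.7, -2.45, 0], [0, 0, 0]], [[4.7, -2.45, 0], [0, 0, 0]], [[4.7, -2.45, 0], [0, 0, 0]], [[4.7, -2.45, 0], [0, 0, 0]], [[4.7, -2.45, 0], [0, 0, 0]], [[4.7, -2.45, 0], [0, 0, 0]], [[4.7, -2.45, 0], [0, 0, 0]], [[4.7, -2.45, 0], [0, 0, 0]], [[4.7, -2.45, 0], [0, 0, 0]], [[4.6, -2.45, 0], [0, 0, 0]]], claw=-1, grip_force=20)

```text
clock: 1.6
tool_pos: [0.6515, -0.0518, 0.2573]
eef_rot: [0.975, 0.223, -0.0, -0.0]
contact_force: [0.2, 0.3, -0.9]
opening: 0.006
finger_force: 0.0
```

step_arm(steps=[[[0, 0, 1], [0, 0, -9.5]], [[0, 0, 1], [0, 0, -9.5]], [[0, 0, 1], [0, 0, -9.5]], [[0, 0, 1], [0, 0, -9.5]], [[0, 0, 1], [0, 0, -9.5]], [[0, 0, 1], [0, 0, -9.5]], [[0, 0, 1], [0, 0, -9.2]], [[0, 0, 0], [0, 0, 0]]])

```text
clock: 2.6
tool_pos: [0.65, -0.0535, 0.1864]
eef_rot: [0.695, 0.719, -0.001, -0.001]
contact_force: [0.0, 0.1, 1.2]
opening: 0.005
finger_force: 0.0
```

```bash
cat > w.py <<'E'
import sys,cv2,pickle; from plant import sensors,vision; from h import *
n=sys.argv[1]; c=sys.argv[2] if len(sys.argv)>2 else "wrist"
d=vision.snapshot(c); pickle.dump(d,open(n+".pkl","wb")); cv2.imwrite(f"pics/{n}.png",d["img"][:,:,::-1])
s=sensors.get_state(); print(s["clock"],s["tool_pos"].round(4),R.from_quat(s["eef_rot"]).as_matrix().round(3).tolist(),s["contact_force"].round(1),s["q"].round(2))
E
python3 w.py w1
```

```text
2.65 [ 0.6506 -0.0535  0.1872] [[-0.031, 1.0, -0.001], [1.0, 0.031, 0.0], [0.0, -0.001, -1.0]] [ 0.8 -0.   0.2] [ 0.23  0.83 -0.43  1.53  0.41  0.87 -0.31]
```

View pics/w1.png

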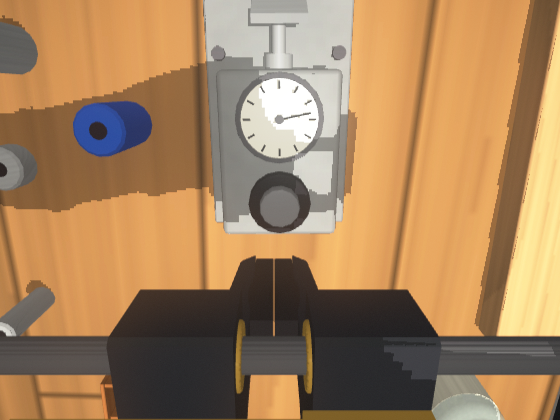

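Wrist view: button top at (280,207), the housing is parallel to the tool axes, and the fingers are shut.

```bash
python3 - <<'E'
import pickle; from h import *; from plant import sensors
d=pickle.load(open("w1.pkl","rb")); print(d["position"],world(d,(280,207),.074), [world(d,p,.052).round(4).tolist() for p in((217,71),(341,71),(224,233),(335,233))],[world(d,p,.012).round(4).tolist() for p in((218,53),(339,53))])
print(rel(sensors.get_state(),world(d,(280,207),.074)))
E
```

```text
[0.64893306 0.02418983 0.31365334] [ 0.65496492 -0.0505348   0.074     ] [[0.6104, 0.0353, 0.052], [0.6923, 0.0379, 0.052], [0.6141, -0.0793, 0.052], [0.6976, -0.0765, 0.052]] [[0.6055, 0.0498, 0.012], [0.6963, 0.0527, 0.012]]
[ 0.28  0.46 11.32]
```

step_arm(steps=[[[0.15, 0.2, 3], [0, 0, 0]], [[0, 0, 3], [0, 0, 0]], [[0, 0, 2.3], [0, 0, 0]], [[0, 0, 0.7], [0, 0, 0]], [[0, 0, 0.3], [0, 0, 0]], [[0, 0, 0.3], [0, 0, 0]], [[0, 0, 0], [0, 0, 0]]])

```text
clock: 3.52
tool_pos: [0.6537, -0.0516, 0.0927]
eef_rot: [0.695, 0.719, 0.001, 0.001]
contact_force: [0.3, 0.2, 1.7]
opening: 0.007
finger_force: 0.9
```

step_arm(steps=[[[0, 0, 0.2], [0, 0, 0]], [[0, 0, 0.1], [0, 0, 0]], [[0, 0, 0], [0, 0, 0]]])

```text
clock: 3.9
tool_pos: [0.6537, -0.0516, 0.0892]
eef_rot: [0.695, 0.719, 0.001, 0.001]
contact_force: [2.0, 0.6, 3.4]
opening: 0.003
finger_force: 1.9
```

step_arm(steps=[[[0, 0, 0.15], [0, 0, 0]], [[0, 0, 0.15], [0, 0, 0]], [[0, 0, 0], [0, 0, 0]]])

```text
clock: 4.28
tool_pos: [0.6537, -0.0516, 0.0874]
eef_rot: [0.695, 0.719, 0.001, 0.001]
contact_force: [0.4, -0.6, 12.8]
opening: 0.004
finger_force: 6.6
```

step_arm(steps=[[[0, 0, 0.1], [0, 0, 0]], [[0, 0, 0], [0, 0, 0]], [[0, 0, -2], [0, 0, 0]], [[0, 0, -4], [0, 0, 0]], [[2, 0, -4], [0, 0, 0]], [[4, 0, 0], [0, 0, 0]], [[2, 0, 0], [0, 0, 0]], [[0, 0, 0], [0, 0, 0]], [[0, 0, 0], [0, 0, 0]]], claw=-1)

```text
clock: 5.4
tool_pos: [0.6497, 0.0258, 0.1837]
eef_rot: [0.696, 0.719, -0.002, 0.0]
contact_force: [-0.0, 0.3, 0.8]
opening: 0.006
finger_force: 0.0
```

```bash
python3 w.py w2
```

```text
5.45 [0.6499 0.0255 0.1839] [[-0.032, 0.999, -0.002], [0.999, 0.032, -0.002], [-0.002, -0.002, -1.0]] [-0.  -1.2  0.2] [ 0.11  0.83 -0.41  1.54  0.41  0.85 -0.43]
```

View pics/w2.png

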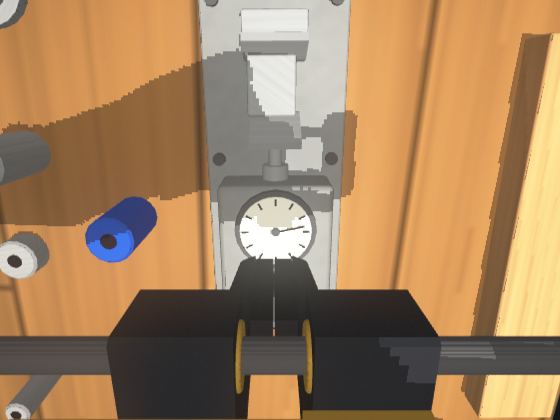

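Master top spans (248–297, 56–115), centre (273,86). The line between the shut fingers is at u=274, which lets me check the camera calibration.

```bash
python3 - <<'E'
import pickle; from h import *; from plant import sensors
d=pickle.load(open("w2.pkl","rb")); s=sensors.get_state(); t=s["tool_pos"]+R.from_quat(s["eef_rot"]).apply([0,0,.019])
print(proj(d,t)); m=world(d,(273,86),.072); print(m,rel(s,m)); a=world(d,(218,159),.012);b=world(d,(331,158),.012);print(a,b)
print([world(d,p,.072).round(4).tolist() for p in((248,56),(297,56),(249,115),(297,115))])
E
```

```text
[271.51372875 277.66374844]
[0.64764168 0.10591978 0.072     ] [ 8.07  0.05 11.17]
[0.60471407 0.04892096 0.012     ] [0.69595769 0.0526669  0.012     ]
[[0.6322, 0.1224, 0.072], [0.6614, 0.1233, 0.072], [0.6332, 0.0883, 0.072], [0.6631, 0.0892, 0.072]]
```

step_arm(steps=[[[4, 0, 0], [0, 0, 0]], [[4, 0, 0], [0, 0, 0]], [[0, 0, 4], [0, 0, 0]], [[0, 0, 4], [0, 0, 0]], [[0, 0, 3.5], [0, 0, 0]], [[0, 0, 1.7], [0, 0, 0]], [[0, 0, 0], [0, 0, 0]]], claw=1)

```text
clock: 6.32
tool_pos: [0.647, 0.107, 0.0517]
eef_rot: [0.695, 0.719, -0.001, -0.0]
contact_force: [0.7, 0.7, 1.4]
opening: 0.773
finger_force: 0.0
```

step_arm(steps=[[[0, 0, 0], [0, 0, 0]], [[0, 0, 0], [0, 0, 0]], [[0, 0, 0], [0, 0, 0]], [[0, 0, 0], [0, 0, 0]], [[0, 0, 0], [0, 0, 0]], [[0, 0, 0], [0, 0, 0]]], claw=-1, grip_force=40)

```text
clock: 7.08
tool_pos: [0.646, 0.1082, 0.053]
eef_rot: [0.695, 0.719, -0.001, -0.001]
contact_force: [-4.1, 0.0, 5.6]
opening: 0.34
finger_force: 40.0
```

step_arm(steps=[[[0, 0, -1], [0, 0, 0]], [[0, 0, -1.5], [0, 0, 0]], [[0, 0, -2], [0, 0, 0]], [[0, 0, -2], [0, 0, 0]], [[0, 0, -2.5], [0, 0, 0]], [[0, 0, -2], [0, 0, 0]], [[0, 0, 0], [0, 0, 0]]])

```text
clock: 7.95
tool_pos: [0.6488, 0.1084, 0.1652]
eef_rot: [0.695, 0.719, 0.002, 0.001]
contact_force: [0.0, -0.2, -6.1]
opening: 0.341
finger_force: 40.0
```

```bash
python3 - <<'E'
from h import *; from plant import sensors
s=sensors.get_state();print(s["tool_pos"],s["opening"],R.from_quat(s["eef_rot"]).as_matrix().round(3).tolist(),rel(s,[.532,.287,.07]))
E
```

```text
[0.64879321 0.10844903 0.16516307] 0.3414564665949398 [[-0.034, 0.999, 0.004], [0.999, 0.034, 0.001], [0.001, 0.005, -1.0]] [ 18.23 -11.11   9.48]
```

step_arm(steps=[[[2.7, -1.7, 0], [0, 0, 0]], [[4.5, -2.7, 0], [0, 0, 0]], [[4.5, -2.7, 0], [0, 0, 0]], [[4, -2.5, 0], [0, 0, 0]], [[2.5, -1.5, 2], [0, 0, 0]], [[0, 0, 4], [0, 0, 0]], [[0, 0, 3.5], [0, 0, 0]], [[0, 0, 1.5], [0, 0, 0]], [[0, 0, 0.2], [0, 0, 0]], [[0, 0, 0], [0, 0, 0]]])

```text
clock: 9.2
tool_pos: [0.5309, 0.2867, 0.0516]
eef_rot: [0.695, 0.719, 0.001, 0.0]
contact_force: [0.8, -0.0, -6.3]
opening: 0.339
finger_force: 40.0
```

step_arm(steps=[[[0, 0, 0.2], [0, 0, 0]], [[0, 0, 0.2], [0, 0, 0]], [[0, 0, 0], [0, 0, 0]]])

```text
clock: 9.57
tool_pos: [0.5305, 0.2863, 0.047]
eef_rot: [0.695, 0.719, 0.0, 0.0]
contact_force: [0.2, -0.4, -5.9]
opening: 0.336
finger_force: 40.0
```

step_arm(steps=[[[0, 0, 0.1], [0, 0, 0]], [[0, 0, 0.1], [0, 0, 0]], [[0, 0, 0], [0, 0, 0]]])

```text
clock: 9.95
tool_pos: [0.5305, 0.2864, 0.0469]
eef_rot: [0.695, 0.719, 0.0, 0.001]
contact_force: [-3.4, -2.5, 12.4]
opening: 0.333
finger_force: 40.0
```

step_arm(steps=[[[0, 0, 0], [0, 0, 0]], [[0, 0, 0], [0, 0, 0]], [[0, 0, 0], [0, 0, 0]], [[0, 0, -2], [0, 0, 0]], [[0, 0, -4], [0, 0, 0]], [[0, 0, -4], [0, 0, 0]], [[0, 0, -4], [0, 0, 0]]], claw=0.4)

```text
clock: 10.82
tool_pos: [0.5302, 0.2863, 0.1873]
eef_rot: [0.695, 0.719, 0.001, 0.0]
contact_force: [0.7, 0.6, -0.1]
opening: 0.697
finger_force: 0.0
```

step_arm(steps=[[[-3, -1, 0], [0, 0, 0]], [[-5, -1.6, 0], [0, 0, 0]], [[-5, -1.6, 0], [0, 0, 0]], [[-5, -1.6, 0], [0, 0, 0]], [[-5, -1.6, 0], [0, 0, 0]], [[-5, -1.6, 0], [0, 0, 0]], [[-2.3, -0.8, 0], [0, 0, 0]], [[0, 0, 0], [0, 0, 0]], [[0, 0, 0], [0, 0, 0]]])

```text
clock: 11.95
tool_pos: [0.4437, -0.0186, 0.1854]
eef_rot: [0.694, 0.72, 0.001, 0.0]
contact_force: [0.6, -0.0, -0.9]
opening: 0.706
finger_force: 0.0
```

```bash
python3 w.py w3; python3 w.py t3 top; python3 - <<'E'
import cv2,numpy as np
a=cv2.imread("pics/w3.png"); b=cv2.imread("pics/t3.png")[110:270,85:325]
b=cv2.resize(b,(630,420)); c=np.hstack([a,b]); cv2.imwrite("pics/c3.png",cv2.resize(a,None,fx=1,fy=1)); 
m=np.zeros((600,800,3),np.uint8); m[:420,:560]=a; b=cv2.resize(cv2.imread("pics/t3.png")[110:240,85:325],(332,180)); m[420:,:332]=b; m[:,560:]=cv2.resize(cv2.imread("pics/t3.png")[165:265,85:125],(240,600)); m[:,560:]=0
t=cv2.imread("pics/side0.png")
m[:180,560:]=cv2.resize(cv2.imread("pics/t3.png")[165:240,85:185],(240,180)); cv2.imwrite("pics/c3.png",m)
E
```

```text
12.0 [ 0.4436 -0.0183  0.1853] [[-0.037, 0.999, 0.002], [0.999, 0.037, 0.001], [0.001, 0.002, -1.0]] [-0.6 -0.  -0.4] [ 0.18  0.61 -0.38  2.16  0.51  0.45 -0.56]
12.05 [ 0.4435 -0.0182  0.1851] [[-0.037, 0.999, 0.002], [0.999, 0.037, 0.001], [0.001, 0.002, -1.0]] [-0.3  0.1 -0.3] [ 0.18  0.61 -0.38  2.16  0.51  0.45 -0.56]
```

View pics/c3.png

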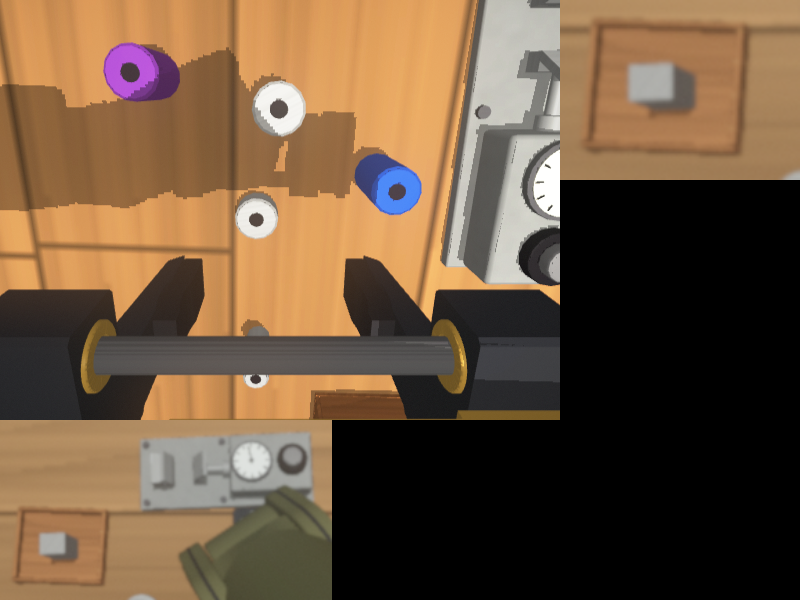

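The master stands upright in the tray. In the wrist view the pin's top centre is at (279,108) and there is free space for the fingers.

```bash
python3 - <<'E'
import pickle; from h import *; from plant import sensors
d=pickle.load(open("w3.pkl","rb")); s=sensors.get_state(); m=world(d,(279,108.5),.06); print(m,rel(s,m)); print(world(d,(130,72),.06),world(d,(397,191),.06))
E
```

```text
[0.4462426 0.0481766 0.06     ] [ 6.62  0.5  12.52]
[0.35035587 0.06737114 0.06      ] [ 0.53125088 -0.00491913  0.06      ]
```

step_arm(steps=[[[3.3, 0.2, 0], [0, 0, 0]], [[3.3, 0.15, 0], [0, 0, 0]], [[0, 0, 3], [0, 0, 0]], [[0, 0, 4.5], [0, 0, 0]], [[0, 0, 4.5], [0, 0, 0]], [[0, 0, 2.5], [0, 0, 0]], [[0, 0, 0], [0, 0, 0]]])

```text
clock: 12.92
tool_pos: [0.4461, 0.0469, 0.0504]
eef_rot: [0.693, 0.721, -0.002, 0.0]
contact_force: [0.4, 0.5, 0.4]
opening: 0.701
finger_force: 0.0
```

step_arm(steps=[[[0, 0, 0], [0, 0, 0]], [[0, 0, 0], [0, 0, 0]], [[0, 0, 0], [0, 0, 0]], [[0, 0, 0], [0, 0, 0]], [[0, 0, 0], [0, 0, 0]]], claw=-1, grip_force=45)

```text
clock: 13.55
tool_pos: [0.4457, 0.0453, 0.0521]
eef_rot: [0.695, 0.719, -0.001, 0.001]
contact_force: [-2.7, 0.1, 7.3]
opening: 0.396
finger_force: 45.0
```

step_arm(steps=[[[0, 0, -1], [0, 0, 0]], [[0, 0, -3], [0, 0, 0]], [[0, 0, -4], [0, 0, 0]], [[0, 0, -4], [0, 0, 0]], [[0, 0, -1], [0, 0, 0]], [[0, 0, 0], [0, 0, 0]]])

```text
clock: 14.3
tool_pos: [0.4462, 0.0453, 0.181]
eef_rot: [0.695, 0.719, -0.001, 0.001]
contact_force: [-1.0, -0.6, -4.6]
opening: 0.396
finger_force: 45.0
```

```bash
python3 - <<'E'
from h import *; from plant import sensors
s=sensors.get_state();print(s["tool_pos"],s["opening"],R.from_quat(s["eef_rot"]).as_matrix().round(3).tolist(),rel(s,[.6465,.101,.052]))
E
```

```text
[0.44620906 0.04532414 0.1810294 ] 0.39649297012500523 [[-0.033, 0.999, -0.0], [0.999, 0.033, -0.003], [-0.003, -0.0, -1.0]] [ 4.94 20.21 12.88]
```

The opening reads 34.9 mm and the grip is high, so I'll look at how the pin sits in the pads.

```bash
python3 w.py w4; python3 w.py s4 side; python3 - <<'E'
import cv2,numpy as np,pickle
from h import *; from plant import sensors
s=sensors.get_state(); print(s["opening"],s["tool_pos"])
d=pickle.load(open("s4.pkl","rb")); t=s["tool_pos"]; u=proj(d,t); print(u, proj(d,t-[0,0,.052]),proj(d,t+[0,0,.008]))
x,y=u.astype(int); b=cv2.imread("pics/s4.png")[y-50:y+70,x-60:x+60]
m=np.zeros((420,800,3),np.uint8); m[:,:380]=cv2.imread("pics/w4.png")[:,90:470]; m[:,380:]=cv2.resize(b,(420,420),interpolation=cv2.INTER_CUBIC); print(x-60,y-50)
cv2.imwrite("pics/c4.png",m)
E
```

```text
14.35 [0.4457 0.0453 0.1804] [[-0.034, 0.999, -0.002], [0.999, 0.034, -0.004], [-0.004, -0.002, -1.0]] [ 0.1 -0.2 -5.1] [ 0.13  0.65 -0.54  2.15  0.68  0.52 -0.89]
14.4 [0.4455 0.0454 0.1801] [[-0.034, 0.999, -0.003], [0.999, 0.034, -0.004], [-0.004, -0.003, -1.0]] [ 0.  -0.9 -5.3] [ 0.13  0.65 -0.54  2.15  0.68  0.52 -0.89]
0.3967370355752637 [0.4454524  0.04536741 0.18007525]
[305.49946794 176.6385919 ] [304.55079905 198.17674321] [305.65211711 173.17291404]
245 126
```

View pics/c4.png

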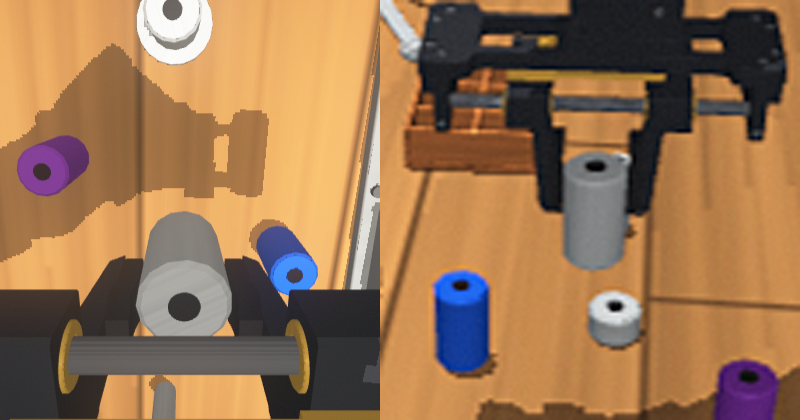

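```bash
python3 - <<'E'
import pickle; from h import *; from plant import sensors
d=pickle.load(open("w4.pkl","rb")); s=sensors.get_state(); z=s["tool_pos"][2]+.008
for p in((274,306),(274,262),(274,340)): m=world(d,p,z); print(m,rel(s,m))
d=pickle.load(open("s4.pkl","rb"));m=world(d,(306.7,173.2),z);print(m,rel(s,m))
E
```

```text
[0.44734251 0.04732052 0.18807525] [ 0.19  0.19 -0.8 ]
[0.44675382 0.06519006 0.18807525] [ 1.97  0.2  -0.81]
[0.44783169 0.0324715  0.18807525] [-1.3   0.19 -0.8 ]
[0.44341479 0.04526972 0.18807525] [-0.01 -0.21 -0.8 ]
```

Pin is upright but held high (52 mm up). There is time to spare, so I'll set it back down and regrip lower, for stiffness against the jaw.

step_arm(steps=[[[0, 0, 3], [0, 0, 0]], [[0, 0, 4], [0, 0, 0]], [[0, 0, 3.5], [0, 0, 0]], [[0, 0, 1.5], [0, 0, 0]], [[0, 0, 0.5], [0, 0, 0]], [[0, 0, 0.2], [0, 0, 0]], [[0, 0, 0], [0, 0, 0]]])

```text
clock: 15.28
tool_pos: [0.4464, 0.0455, 0.0546]
eef_rot: [0.695, 0.719, -0.001, 0.001]
contact_force: [-0.4, -0.5, -4.5]
opening: 0.399
finger_force: 45.0
```

step_arm(steps=[[[0, 0, 0.2], [0, 0, 0]], [[0, 0, 0.1], [0, 0, 0]], [[0, 0, 0.05], [0, 0, 0]], [[0, 0, 0], [0, 0, 0]]])

```text
clock: 15.78
tool_pos: [0.4464, 0.0454, 0.052]
eef_rot: [0.695, 0.719, -0.0, 0.001]
contact_force: [-2.3, 0.8, 7.9]
opening: 0.395
finger_force: 44.9
```

step_arm(steps=[[[0, 0, 0], [0, 0, 0]], [[0, 0, 0], [0, 0, 0]], [[0.2, 0, 0], [0, 0, 0]], [[0, 0, 0.7], [0, 0, 0]], [[0, 0, 0.7], [0, 0, 0]], [[0, 0, 0], [0, 0, 0]]], claw=0.2)

```text
clock: 16.52
tool_pos: [0.4463, 0.0474, 0.0386]
eef_rot: [0.694, 0.72, -0.002, 0.001]
contact_force: [-0.6, 0.1, -0.4]
opening: 0.597
finger_force: 0.0
```

step_arm(steps=[[[0, 0, 0], [0, 0, 0]], [[0, 0, 0], [0, 0, 0]], [[0, 0, 0], [0, 0, 0]], [[0, 0, 0], [0, 0, 0]]], claw=-1, grip_force=55)

```text
clock: 17.02
tool_pos: [0.4463, 0.0473, 0.039]
eef_rot: [0.695, 0.719, -0.002, 0.001]
contact_force: [-1.5, -0.5, 2.6]
opening: 0.396
finger_force: 55.0
```

step_arm(steps=[[[0, 0, -1], [0, 0, 0]], [[0, 0, -3], [0, 0, 0]], [[0, 0, -4], [0, 0, 0]], [[0, 0, -4], [0, 0, 0]], [[0, 0, -1.5], [0, 0, 0]], [[0, 0, 0], [0, 0, 0]]])

```text
clock: 17.77
tool_pos: [0.4468, 0.0473, 0.1744]
eef_rot: [0.695, 0.719, -0.001, 0.001]
contact_force: [-0.2, -0.5, -5.1]
opening: 0.393
finger_force: 55.0
```

```bash
python3 - <<'E'
from h import *; from plant import sensors
s=sensors.get_state();print(s["tool_pos"],s["opening"],R.from_quat(s["eef_rot"]).as_matrix().round(3).tolist(),rel(s,[.6465,.101,.052]))
E
```

```text
[0.44684103 0.04731729 0.17435914] 0.393375757241152 [[-0.033, 0.999, 0.0], [0.999, 0.033, -0.004], [-0.004, 0.0, -1.0]] [ 4.75 20.13 12.23]
```

step_arm(steps=[[[0.6, 2.5, 0], [0, 0, 0]], [[1.1, 4.5, 0], [0, 0, 0]], [[1.1, 4.5, 0], [0, 0, 0]], [[1.1, 4.5, 0], [0, 0, 0]], [[0.85, 4.05, 0], [0, 0, 0]], [[0, 0, 2], [0, 0, 0]], [[0, 0, 2], [0, 0, 0]], [[0, 0, 0], [0, 0, 0]], [[0, 0, 0], [0, 0, 0]]])

```text
clock: 18.9
tool_pos: [0.6447, 0.1018, 0.1335]
eef_rot: [0.695, 0.719, -0.002, 0.001]
contact_force: [-0.1, 1.2, -4.5]
opening: 0.393
finger_force: 55.0
```

```bash
python3 w.py s5 side; python3 - <<'E'
import cv2; from h import *; from plant import sensors
s=sensors.get_state();print(rel(s,[.646,.101,.051]))
b=cv2.imread("pics/s5.png")[120:290,150:300]; cv2.imwrite("pics/c5.png",cv2.resize(b,None,fx=3.5,fy=3.5,interpolation=cv2.INTER_CUBIC))
E
```

```text
18.95 [0.6452 0.102  0.1341] [[-0.035, 0.999, -0.0], [0.999, 0.035, -0.004], [-0.004, -0.0, -1.0]] [-0.  -0.1 -5. ] [ 0.11  0.95 -0.66  1.56  0.71  0.88 -0.78]
[-0.07  0.08  8.31]
```

View pics/c5.png

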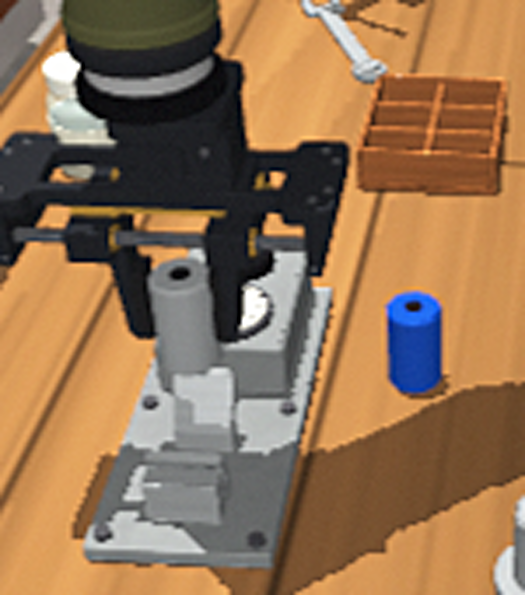

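The pin hangs upright above the nest, so I'll lower it in stages.

step_arm(steps=[[[-0.05, 0.05, 1.5], [0, 0, 0]], [[0, 0, 1.5], [0, 0, 0]], [[0, 0, 1], [0, 0, 0]], [[0, 0, 1], [0, 0, 0]], [[0, 0, 0], [0, 0, 0]]])

```text
clock: 19.58
tool_pos: [0.6452, 0.1018, 0.0826]
eef_rot: [0.695, 0.719, -0.002, 0.0]
contact_force: [0.3, 0.0, -3.5]
opening: 0.394
finger_force: 55.0
```

step_arm(steps=[[[0, 0, 0.5], [0, 0, 0]], [[0, 0, 0.5], [0, 0, 0]], [[0, 0, 0.5], [0, 0, 0]], [[0, 0, 0], [0, 0, 0]]])

```text
clock: 20.08
tool_pos: [0.6458, 0.1022, 0.0683]
eef_rot: [0.695, 0.719, -0.001, 0.001]
contact_force: [0.9, 3.7, -3.8]
opening: 0.396
finger_force: 55.0
```

step_arm(steps=[[[0, 0, 0.5], [0, 0, 0]], [[0, 0, 0.5], [0, 0, 0]], [[0, 0, 0.4], [0, 0, 0]], [[0, 0, 0.2], [0, 0, 0]], [[0, 0, 0], [0, 0, 0]]])

```text
clock: 20.7
tool_pos: [0.6453, 0.1011, 0.0519]
eef_rot: [0.695, 0.719, -0.002, 0.001]
contact_force: [0.3, 5.5, -5.9]
opening: 0.397
finger_force: 55.0
```

step_arm(steps=[[[0, 0, 0.1], [0, 0, 0]], [[0, 0, 0.1], [0, 0, 0]], [[0, 0, 0.05], [0, 0, 0]], [[0, 0, 0], [0, 0, 0]]])

```text
clock: 21.2
tool_pos: [0.6455, 0.1014, 0.0512]
eef_rot: [0.695, 0.719, -0.002, 0.001]
contact_force: [-3.2, 4.1, 2.3]
opening: 0.396
finger_force: 55.0
```

step_arm(steps=[[[0.15, 0, 0], [0, 0, 0]], [[0.15, 0, 0], [0, 0, 0]], [[0, 0, 0], [0, 0, 0]]])

```text
clock: 21.58
tool_pos: [0.6458, 0.1025, 0.0512]
eef_rot: [0.695, 0.719, -0.003, 0.002]
contact_force: [-3.6, 1.2, 5.2]
opening: 0.395
finger_force: 55.0
```

step_arm(steps=[[[0, 0, 0], [0, 0, 0]], [[0, 0, 0], [0, 0, 0]], [[0, 0, 0], [0, 0, 0]], [[0, 0, 0], [0, 0, 0]]], claw=0.4)

```text
clock: 22.08
tool_pos: [0.6457, 0.1037, 0.0499]
eef_rot: [0.695, 0.719, -0.002, 0.001]
contact_force: [0.4, -0.0, 0.8]
opening: 0.693
finger_force: 0.0
```

step_arm(steps=[[[0, 0, -2], [0, 0, 0]], [[0, 0, -4], [0, 0, 0]], [[0, 0, -4], [0, 0, 0]], [[0, 0, -4], [0, 0, 0]], [[-4, 0, 0], [0, 0, 0]], [[-4, 0, 0], [0, 0, 0]], [[0, 0, 0], [0, 0, 0]], [[0, 0, 0], [0, 0, 0]]])

```text
clock: 23.08
tool_pos: [0.6486, 0.0258, 0.1914]
eef_rot: [0.695, 0.719, -0.001, 0.001]
contact_force: [0.1, -0.2, -0.5]
opening: 0.699
finger_force: 0.0
```

```bash
python3 w.py w6; python3 w.py s6 side; python3 - <<'E'
import cv2,numpy as np
m=np.zeros((420,800,3),np.uint8); m[:,:400]=cv2.imread("pics/w6.png")[:,80:480]; m[:,400:]=cv2.resize(cv2.imread("pics/s6.png")[180:390,150:350],(400,420),interpolation=cv2.INTER_CUBIC); cv2.imwrite("pics/c6.png",m)
E
```

```text
23.125 [0.6484 0.0266 0.1913] [[-0.036, 0.999, 0.0], [0.999, 0.036, -0.002], [-0.002, 0.0, -1.0]] [-0.4  0.   0.2] [ 0.25  0.88 -0.71  1.53  0.66  0.98 -0.62]
23.175 [0.6484 0.0269 0.1911] [[-0.037, 0.999, -0.0], [0.999, 0.037, -0.002], [-0.002, -0.0, -1.0]] [ 0.1  0.3 -0.2] [ 0.25  0.88 -0.71  1.53  0.66  0.98 -0.62]
```

View pics/c6.png

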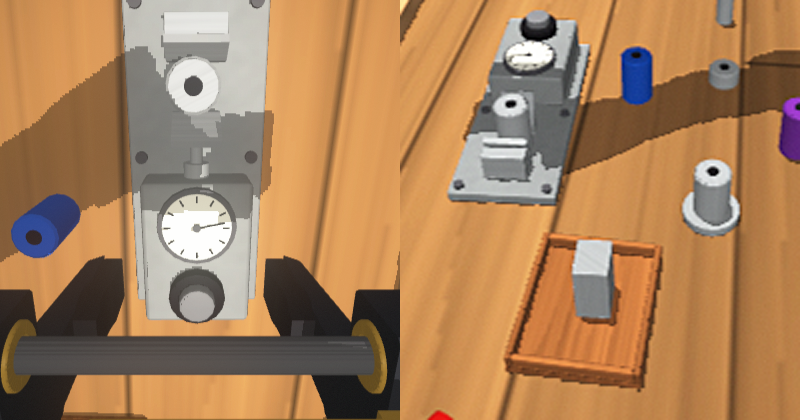

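Wrist view: the pin stands at (273,86) between the jaws, within about 1–2 mm of the middle. The dial needle points the same way as it did with the master. The side view shows the pin and the master both upright, with the arm clear.

```bash
python3 -c "
from plant import finish_job; print(finish_job())"
```

```text
the job is handed in; nothing more can be done
None
```

I pressed the zero button down to its stop and let it go, stood the master upright in the plain tray, and stood the pin upright in the jaws within about 1–2 mm of the middle; the job was handed in at about 23 s.

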